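# Open the ratchet clamp on the sanding block

## Robot

A 6-joint arm with a two-finger parallel gripper is mounted at the origin on a cart in front of the work surface, level with it; the furniture and walls round the work are solid. World frame = base frame: x ahead of the robot, y to its left, z up, the work surface at z = 0. Lengths are in mm, angles in rad, forces in N, time in s.
With the tool pointing down it reaches from about 350 to 950 mm from the base axis. Payload 17.4 kg.
Tool frame: the origin (TCP) lies on the front face of the gripper's body, between the roots of the fingers; the fingertips stand 84 mm ahead of it and the grasp point (between the pads) lies 65 mm ahead of it (arm.finger_overhang is the z of the fingertips in the tool frame, in mm); z points along the fingers, y is the line along which they close (so a half turn about z gives the same grasp; the last joint's range is limited). The gripper opens to 93 mm and grips with 3 to 60 N. Pads are 15 mm wide; open, the fingers measure 128 mm over their backs; the gripper's body (75 mm by 188 mm) begins 65 mm behind the grasp point.
Start: joints at [1.199, 0.116, 1.442, -0, 1.584, -0.038], TCP at [221.162, 637.746, 302.746] pointing down, gripper open.
Joint ranges: [-2.83, 2.83], [-0.83, 2.19], [0.07, 2.5], [-1.14, 4.28], [0.01, 3], [-2.97, 2.97]. Speed limits (rad/s): [1.89, 1.89, 2.22, 3.14, 3.14, 3.14].

## Interface

Orientations are given as a rotation vector (axis times angle).
In Python, from cell import telemetry, optics, close_job, spotter, arm gives the robot as it stands.
- The arm moves only by the shell command python3 -m inch 'ROWS' [FORCE]. ROWS is JSON, one flat list of numbers, 5 for each row, row after row: the shift along the tool's x, y, z in m, then the turn about the tool's z in rad, then the closure in counts, from 0 (fully open) to 255 (shut). In form: [tx, ty, tz, twist, gripper, tx, ty, tz, twist, gripper, ...]. A call has 1 to 12 rows; each row is the pose to reach, as a shift and turn from the pose commanded when the call began, along the tool's axes at that moment; what a row does not reach only later rows make up. A row lasts 1/12 s, in which the tool goes at most 41.7 mm and 7.16 degrees, less where a joint would pass 70% of its speed; a pose out of reach is approached as far as the arm can. A call with a gripper value outside its range is refused whole. The fingers move at their own pace and stop on an object; FORCE is the grip in N (left out, the last holds). Time passes only in rows, so rows that repeat a pose let the fingers close. It gives the time, the measured TCP pose, the force, the opening and the grip force at its end, in the units of the state.
- telemetry.get_obs(): the state, without advancing time (a new reading comes with each control period).
- optics.grab_frame(name): name is "scene" or "top" or "wrist"; returns a dict with "color" (420x560x3 uint8, blue, green, red), "intrinsics" (3x3 intrinsics, pixels), "k1" (the pictures are not rectified: a ray, as slopes to the right and down, at radius r is drawn at 1 + k1 r^2 times it, then the intrinsics apply), "world_from_camera" (4x4, takes a point from camera to world coordinates). Camera axes: x right, y down, z forward; pixel columns grow to the right and rows downward; lengths in mm; the calibration is good to about 2 mm. A picture is of the moment at which its call begins. There is no depth.
- close_job(): hands the job in; it is judged then, once.
Trained networks look in the newest picture that a camera, given by its name, has taken for a name from the list of things; names that differ only in an ending like _2 or _b are one class to them, and where a whole thing is asked for, a point or a joint stands for the part that bears it (a point fixed in the world has none). Each returns a list of dicts, best first, with "confidence" (0 to 1); they miss things now and then, are a little off and sometimes report something else, mostly with a low value. They report only what shows in the picture. A call takes as long as a camera call. They do not tell look-alikes from the thing itself.
- spotter.look_for(camera, name): "box" ([left, top, right, bottom] in pixels, round what is visible of it).
The state is a dict: "time_s": time; "qpos": joint angles; "qvel": joint speeds; "joint_efforts": joint torques, N m; "tool_pos": TCP position; "tcp_rot": TCP orientation; "force": force on the tool from outside, world axes, zero at the start; "moment": the same for the moment, N m; "finger_gap": finger opening in mm; "grip_force": force on a finger pad.
Only numpy, scipy, OpenCV 4.12 (cv2) and the standard library are available. Lean on these libraries where they do the work, as an engineer would, in place of code of your own. Each camera call takes 0.05 s, during which the arm holds its last target. There are 200 camera calls.

## Task

The glue on the sanding block's new sole has set, so open the bench clamp: press the orange release paddle down with the fingertips and, keeping it down, push the blue sliding jaw back along its rails until it is fully home against the end stop; then let the paddle spring up again and move clear. Leave the sanding block standing where it is in the clamp, do not lift it, and do not disturb the other things on the table.

Things in the scene. Friction and masses are not known exactly. Their poses are not given: they have to be found in the camera images.
- clamp: quick clamp screwed down to the small white table (it does not move): plywood board 280x90 mm, 10 thick, grey fixed jaw at its -x end, grey end stop (top 44 mm above the table) at its +x end, between them two steel rails and a toothed rack on which a blue jaw slides. Origin at the centre of the board's underside; x runs along the rails, from the fixed jaw to the end stop, which is the way the jaw opens; z up
- jaw (a joint): how far the blue sliding jaw is back along the clamp's +x: 0 at the tight end, 0.100 m against the end stop. The ratchet lets it move towards the fixed jaw but blocks it the other way (up to 8 mm of play, one tooth) unless the release is down; with the release down it slides stiffly, about 3 N, and stays where it is left
- release (a joint): how far the orange release paddle is pressed straight down: 0 fully up, 0.009 m bottomed; left alone it rests anywhere from 0 to 0.0045 m, as the pawl happens to lie on a tooth. Sprung: about 2.5 N to start it and 5.6 N at the bottom. The ratchet is free from 0.006 m on; let go, the paddle springs up and the ratchet catches again
- release_pad (a point): centre of the top of the orange paddle, a flat 44x44 mm plate on the sliding jaw, open above and at both sides, 54 mm above the table when fully up. It rides with the jaw, and has the clamp's axes. Towards the fixed jaw the blue jaw plate (12 mm thick, 80 wide, top 62 mm above the table) ends 2 mm from the paddle's edge
- push_face (a point): middle of the upright push face of the sliding jaw, 70 mm above the table, 24 mm to the clamp's +x of the paddle's centre: the side, towards the paddle, of a blue block 60 mm wide, 28 thick, top 89 mm above the table. A finger that holds the paddle down pushes this face towards clamp +x
- block: wooden sanding block with a dark sole, 100 mm across the clamp, 60 high, 31 thick, standing loose on its long edge on the clamp's board next to the fixed jaw (top 70 mm above the table), 0.25 kg. Origin at the centre of the dark sole, 40 mm above the table; the sole faces the sliding jaw
- tape: roll of masking tape lying flat, 105 mm across, 24 high; origin at the centre of its underside; loose bystander
- cup: cream mug, 70x88x62 mm; origin at the centre of its underside; loose bystander
- rubber_eraser: eraser in a blue sleeve, 24x55x13 mm; origin at the centre of its underside; loose bystander
- green_pencil: green pencil, 172 mm long, 7 thick; origin at its middle, underside, y along it; loose bystander
There are look-alikes about, which are no part of the job. Of the things that look like the block, the largest one is meant.

How it is judged:
By the outcome, as a careful person would: the job done as asked, in the order asked, and still so for the second after the job is handed in, with the robot touching nothing.
It also fails if it takes over 42 s, if anything falls off the work surface, if the arm or the gripper's body presses on something with over 40 N, if the wrist force passes 120 N, or if a joint passes its speed limit or range.

## Working session

There is one attempt and no reset: what is moved stays moved. The work goes in short steps, Python scripts to look and compute and a shell command to move; the robot and the scene stay as the last step left them, time stands still between calls to the robot, and variables do not carry over. Pictures are saved under pics/ and viewed, at most 10 in all, crops included, and the job is handed in when it is done.

```bash
mkdir -p pics; cat > h.py <<'E'
import numpy as np,cv2
from cell import telemetry,optics,spotter
def px2ray(f,u,v):
    K=np.array(f["intrinsics"]);T=np.array(f["world_from_camera"])
    p=cv2.undistortPoints(np.array([[[u,v]]],float),K,np.array([f["k1"],0,0,0.]))[0,0]
    return T[:3,3],T[:3,:3]@np.array([p[0],p[1],1])
def at(f,u,v,z):
    o,d=px2ray(f,u,v);return o+d*(z-o[2])/d[2]
def proj(f,P):
    T=np.linalg.inv(np.array(f["world_from_camera"]))
    return cv2.projectPoints(np.array(P,float).reshape(-1,1,3),cv2.Rodrigues(T[:3,:3])[0],T[:3,3],np.array(f["intrinsics"]),np.array([f["k1"],0,0,0.]))[0][:,0]
E
python3 - <<'E'
from h import *
for c in ("scene","top"):
    f=optics.grab_frame(c);cv2.imwrite(f"pics/{c}1.png",f["color"])
    for n in ("clamp","release_pad","push_face","block","tape","cup","rubber_eraser","green_pencil"):
        print(c,n,[(np.round(d["box"]).tolist(),round(d["confidence"],2)) for d in spotter.look_for(c,n)][:4])
o=telemetry.get_obs();print({k:np.round(v,3).tolist() for k,v in o.items()})
E
```

```text
scene clamp [([216.0, 190.0, 318.0, 311.0], 0.55)]
scene release_pad [([250.0, 219.0, 280.0, 245.0], 0.73), ([235.0, 202.0, 290.0, 262.0], 0.54)]
scene push_face [([236.0, 201.0, 291.0, 265.0], 0.72), ([251.0, 229.0, 275.0, 244.0], 0.67)]
scene block [([340.0, 279.0, 382.0, 313.0], 0.95), ([256.0, 247.0, 314.0, 291.0], 0.61), ([211.0, 300.0, 240.0, 351.0], 0.61)]
scene tape [([274.0, 144.0, 318.0, 178.0], 0.86), ([239.0, 200.0, 294.0, 264.0], 0.29)]
scene cup [([146.0, 174.0, 191.0, 216.0], 0.68)]
scene rubber_eraser [([258.0, 159.0, 273.0, 175.0], 0.62)]
scene green_pencil [([144.0, 236.0, 163.0, 301.0], 0.66)]
top clamp [([203.0, 167.0, 303.0, 299.0], 0.96), ([240.0, 215.0, 266.0, 248.0], 0.42)]
top release_pad [([240.0, 220.0, 265.0, 244.0], 0.33)]
top push_face [([229.0, 199.0, 277.0, 255.0], 0.91)]
top block [([211.0, 250.0, 254.0, 284.0], 0.78), ([232.0, 322.0, 265.0, 353.0], 0.75), ([143.0, 244.0, 187.0, 262.0], 0.65), ([231.0, 199.0, 277.0, 255.0], 0.2)]
top tape [([356.0, 169.0, 401.0, 220.0], 0.77)]
top cup [([211.0, 247.0, 254.0, 282.0], 0.67), ([242.0, 114.0, 273.0, 147.0], 0.59)]
top rubber_eraser [([340.0, 161.0, 362.0, 183.0], 0.8)]
top green_pencil [([169.0, 148.0, 208.0, 195.0], 0.51)]
{'time_s': 0.9, 'qpos': [1.199, 0.116, 1.442, 0.0, 1.584, -0.038], 'qvel': [-0.0, -0.001, 0.001, 0.001, 0.001, -0.001], 'joint_efforts': [-0.003, -72.098, -62.278, 0.078, 0.018, -0.0], 'tool_pos': [221.153, 637.759, 302.769], 'tcp_rot': [0.522, 3.098, 0.0], 'force': [-0.466, -0.283, -0.282], 'moment': [0.075, -0.041, 0.001], 'grip_force': 0.0, 'finger_gap': 93.197}
```

```bash
python3 - <<'E'
import cv2
a=cv2.imread("pics/top1.png");
cv2.imwrite("pics/topc.png",cv2.resize(a[155:315,180:320],None,fx=3.7,fy=3.7,interpolation=cv2.INTER_CUBIC))
E
```

```text
(no output)
```

View pics/scene1.png

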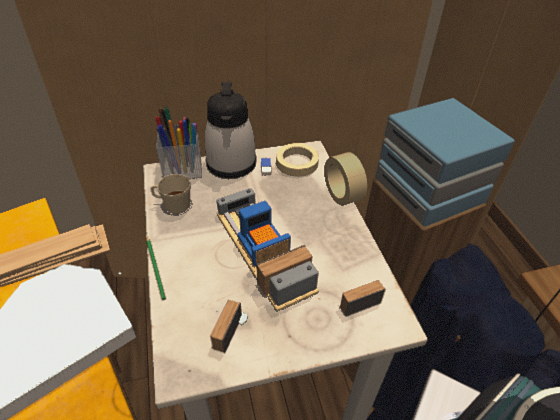

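View pics/top1.png

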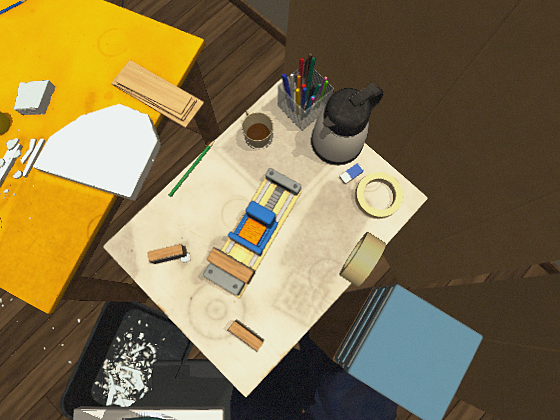

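View pics/topc.png

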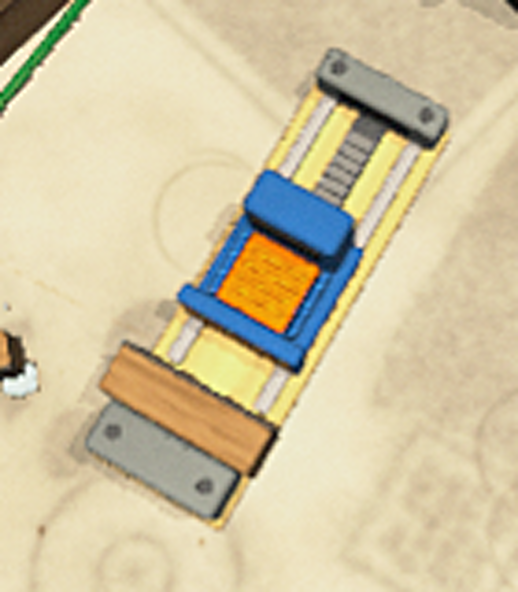

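The clamped block's top is at about (232,266) in the top image. The look-alike blocks at (165,253) and (245,335) are smaller and stand loose. The block in the clamp is the largest, so it is the one meant. The orange paddle is at about (253,231), the push block at (261,214) and the end stop at (283,181).

```bash
python3 - <<'E'
from h import *
f=optics.grab_frame("top")
g=lambda x,y,z:at(f,180+x/3.7,155+y/3.7,z)[:2]
P=np.array([g(*p,52) for p in ((252,232),(320,265),(285,335),(217,293))]);print("pad",P.round(),P.mean(0).round(1),[np.linalg.norm(P[i]-P[i-1]).round(1) for i in range(4)])
S=np.array([g(*p,44) for p in ((332,50),(447,110),(435,142),(318,78))]);print("stop",S.round(),S.mean(0).round(1))
B=np.array([g(*p,70) for p in ((125,344),(275,432),(255,472),(100,384))]);print("block",B.round(),B.mean(0).round(1),[np.linalg.norm(B[i]-B[i-1]).round(1) for i in range(4)])
E1=g(445,142,10);E2=g(222,526,10);d=E1-E2;print("edge",E1.round(),E2.round(),np.linalg.norm(d),np.arctan2(d[1],d[0]))
for n,a in (("stop-block",S.mean(0)-B.mean(0)),("pushaxis",P[:2].mean(0)-P[2:].mean(0)),("padside",P[1]-P[0]),("stopedge",S[1]-S[0]),("blockedge",B[1]-B[0])):print(n,np.arctan2(a[1],a[0]).round(3),np.linalg.norm(a).round(1))
for n,u,v,z in (("jugbase",337,155,0),("jugtop",345,110,180),("jugtop",345,110,140),("penbase",300,120,0),("pentop",305,70,120),("cup",258,130,62),("tape",380,195,24),("cam",280,210,0)):print(n,at(f,u,v,z).round())
print(np.array(f["world_from_camera"]).round(2))
E
```

```text
pad [[ 546. -218.]
 [ 526. -257.]
 [ 486. -236.]
 [ 511. -197.]] [ 517.3 -227.1] [np.float64(40.8), np.float64(44.0), np.float64(45.2), np.float64(46.2)]
stop [[ 659. -266.]
 [ 620. -334.]
 [ 601. -326.]
 [ 642. -257.]] [ 630.5 -295.5]
block [[ 480. -148.]
 [ 429. -231.]
 [ 408. -220.]
 [ 458. -134.]] [ 443.7 -183.3] [np.float64(26.0), np.float64(97.4), np.float64(24.3), np.float64(99.3)]
edge [ 610. -334.] [ 380. -197.] 267.5635397566198 -0.5391999411428143
stop-block -0.541 217.8
pushaxis -0.494 43.0
padside -2.048 44.0
stopedge -2.092 78.3
blockedge -2.114 97.4
jugbase [ 705. -425.    0.]
jugtop [ 729. -416.  180.]
jugtop [ 750. -424.  140.]
penbase [ 797. -340.    0.]
pentop [ 857. -347.  120.]
cup [ 744. -241.   62.]
tape [ 599. -513.   24.]
cam [ 574. -287.    0.]
[[-2.0000e-02 -9.7000e-01  2.3000e-01  3.6107e+02]
 [-1.0000e+00  2.0000e-02 -0.0000e+00 -2.7702e+02]
 [-0.0000e+00 -2.3000e-01 -9.7000e-01  8.9907e+02]
 [ 0.0000e+00  0.0000e+00  0.0000e+00  1.0000e+00]]
```

```bash
python3 -m inch '[-0.025,-0.033,0,0.02,255,-0.05,-0.066,0,0.04,255,-0.075,-0.099,0,0.06,255,-0.1,-0.13,0,0.08,255,-0.125,-0.163,0,0.1,255,-0.15,-0.196,0,0.12,255,-0.175,-0.228,0,0.14,255,-0.2,-0.26,0,0.16,255,-0.225,-0.292,0,0.18,255,-0.25,-0.325,0,0.2,255,-0.275,-0.356,0,0.207,255,-0.28,-0.36,0,0.207,255]' 20; python3 - <<'E'
from h import *
from scipy.spatial.transform import Rotation as R
o=telemetry.get_obs();r=R.from_rotvec(o["tcp_rot"]);print(r.apply(np.array([517,-227,o["tool_pos"][2]])-o["tool_pos"],inverse=True),r.as_matrix().round(3))
E
```

```text
time_s: 1.95
tool_pos: [368.7, 201.6, 303.2]
tcp_rot: [0.845, 3.024, -0.0]
force: [-0.5, 0.6, 0.0]
finger_gap: 17.7
grip_force: 0.0
[-349.005629   -289.66633036    0.48986894] [[-0.855  0.518  0.002]
 [ 0.518  0.855 -0.001]
 [-0.002  0.    -1.   ]]
```

```bash
python3 -m inch '[-0.03,-0.025,0,0,255,-0.06,-0.05,0,0,255,-0.09,-0.075,0,0,255,-0.12,-0.1,0,0,255,-0.15,-0.125,0,0,255,-0.18,-0.15,0,0,255,-0.21,-0.175,0,0,255,-0.24,-0.2,0,0,255,-0.27,-0.225,0,0,255,-0.3,-0.25,0,0,255,-0.33,-0.275,0,0,255,-0.349,-0.29,0,0,255]'; python3 -m inch '[0,0,0.03,0,255,0,0,0.03,0,255,0,0,0.03,0,255]'; python3 - <<'E'
from h import *
f=optics.grab_frame("wrist");cv2.imwrite("pics/w1.png",f["color"])
for n in ("release_pad","push_face","block"):
        print(n,[(np.round(d["box"]).tolist(),round(d["confidence"],2)) for d in spotter.look_for("wrist",n)][:4])
o=telemetry.get_obs();print({k:np.round(o[k],3).tolist() for k in ("time_s","tool_pos","tcp_rot","force")});print(np.array(f["world_from_camera"]).round(2))
E
```

```text
time_s: 2.95
tool_pos: [518.3, -225.3, 302.3]
tcp_rot: [-0.841, -3.027, 0.0]
force: [-0.1, 0.6, 0.0]
finger_gap: 0.6
grip_force: 0.0
time_s: 3.2
tool_pos: [517.4, -221.9, 271.6]
tcp_rot: [-0.838, -3.025, -0.001]
force: [-0.3, 0.6, 0.0]
finger_gap: 0.4
grip_force: 0.0
release_pad [([250.0, 179.0, 305.0, 229.0], 0.81)]
push_face [([230.0, 159.0, 323.0, 274.0], 0.78)]
block [([215.0, 81.0, 341.0, 123.0], 0.88), ([391.0, 2.0, 497.0, 94.0], 0.84)]
{'time_s': 3.4, 'tool_pos': [517.885, -221.755, 274.419], 'tcp_rot': [0.837, 3.026, -0.001], 'force': [-0.451, -0.743, 0.69]}
[[ 5.1000e-01  8.2000e-01  2.4000e-01  4.4783e+02]
 [ 8.6000e-01 -4.9000e-01 -1.5000e-01 -1.8106e+02]
 [-0.0000e+00  2.8000e-01 -9.6000e-01  3.5342e+02]
 [ 0.0000e+00  0.0000e+00  0.0000e+00  1.0000e+00]]
```

View pics/w1.png

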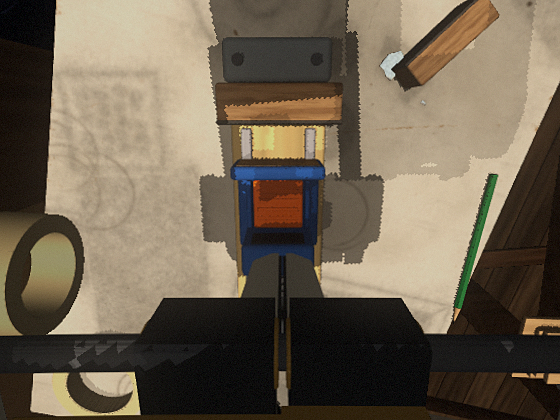

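The wrist view shows the paddle at (278,204), the blue plate edge at row 170, the block at (279,103) and the loose look-alike at (450,45). I'll locate the paddle from this view.

```bash
python3 - <<'E'
from h import *
from scipy.spatial.transform import Rotation as R
f=optics.grab_frame("wrist");o=telemetry.get_obs();r=R.from_rotvec(o["tcp_rot"])
hs=cv2.cvtColor(f["color"],cv2.COLOR_BGR2HSV)
m=cv2.inRange(hs,(3,150,60),(14,255,255));m[:150]=0;m[260:]=0
n,l,s,c=cv2.connectedComponentsWithStats(m);i=1+s[1:,4].argmax();print(s[i],c[i])
x,y,w,h=s[i][:4]
for z in (50,54):
  for u,v in ((x+w/2,y+h/2),(x,y),(x+w,y),(x+w,y+h),(x,y+h)):
    p=at(f,u,v,z);print(z,p.round(1),r.apply(p-o["tool_pos"],inverse=True).round(1))
a,b=[at(f,u,v,70)for u,v in((217,125),(341,123))];d=b-a;print("block edge",np.arctan2(d[1],d[0]),np.linalg.norm(d),"tool y",np.arctan2(*r.as_matrix()[[1,0],1]))
a,b=[at(f,u,v,62)for u,v in((231,180),(324,180))];d=b-a;print("plate",np.arctan2(d[1],d[0]),np.linalg.norm(d),r.apply((a+b)/2-o["tool_pos"],inverse=True))
print(o["tool_pos"])
E
```

```text
[ 252  178   50   47 2285] [277.09803063 200.9190372 ]
50 [ 515.8 -226.9   50. ] [ -0.4  -5.4 224.3]
50 [ 486.3 -234.7   50. ] [ 21.  -27.3 224.2]
50 [ 508.8 -196.9   50. ] [ 21.   16.7 224.2]
50 [ 546.6 -218.7   50. ] [-22.6  17.4 224.3]
50 [ 523.1 -258.    50. ] [-22.7 -28.4 224.3]
54 [ 514.9 -226.3   54. ] [  0.7  -5.3 220.3]
54 [ 485.7 -234.    54. ] [ 21.7 -27.  220.2]
54 [ 508.  -196.7   54. ] [ 21.8  16.4 220.2]
54 [ 545.3 -218.2   54. ] [-21.3  17.2 220.3]
54 [ 522.1 -257.    54. ] [-21.3 -28.  220.3]
block edge 1.0470873918465962 97.32547876872557 tool y 1.0309317155509425
plate 1.031585224524972 78.65705487959941 [ 21.60666156  -4.72374685 212.22556508]
[ 517.87213662 -221.82642504  274.26786029]
```

```bash
python3 -m inch '[0,-0.0055,0.02,0,255,0,-0.0055,0.045,0,255,0,-0.0055,0.07,0,255,0,-0.0055,0.095,0,255,0,-0.0055,0.115,0,255,0,-0.0055,0.125,0,255,0,-0.0055,0.125,0,255,0,-0.0055,0.125,0,255]'; python3 - <<'E'
from h import *
f=optics.grab_frame("wrist");cv2.imwrite("pics/w2.png",f["color"][120:,120:440])
o=telemetry.get_obs();print({k:np.round(o[k],3).tolist() for k in ("time_s","tool_pos","tcp_rot","force")})
E
```

```text
time_s: 4.12
tool_pos: [515.1, -227.1, 148.8]
tcp_rot: [0.838, 3.027, -0.0]
force: [-0.5, 0.3, -0.5]
finger_gap: 0.9
grip_force: 0.0
{'time_s': 4.167, 'tool_pos': [515.366, -227.207, 149.408], 'tcp_rot': [0.838, 3.026, -0.001], 'force': [-0.328, -0.58, -0.121]}
```

View pics/w2.png

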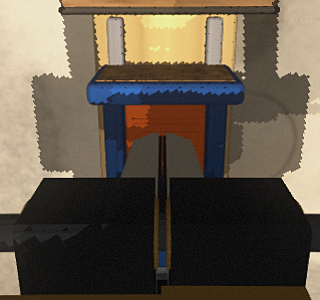

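The fingertips are centred over the paddle, at about (165,130) in the crop. Next I press down.

```bash
python3 -m inch '[0,0,0.006,0,255,0,0,0.011,0,255,0,0,0.014,0,255,0,0,0.016,0,255,0,0,0.018,0,255,0,0,0.019,0,255,0,0,0.019,0,255,0,0,0.019,0,255]'
```

```text
time_s: 4.83
tool_pos: [515.1, -227.2, 129.3]
tcp_rot: [0.839, 3.027, -0.0]
force: [0.3, -0.2, 7.0]
finger_gap: 0.4
grip_force: 3.2
```

```bash
python3 -m inch '[0,0,0.001,0,255,-0.004,0,0.001,0,255,-0.008,0,0.001,0,255,-0.012,0,0.001,0,255,-0.015,0,0.001,0,255,-0.018,0,0.001,0,255,-0.021,0,0.001,0,255,-0.024,0,0.001,0,255,-0.027,0,0.001,0,255,-0.03,0,0.001,0,255,-0.03,0,0.001,0,255]'
```

```text
time_s: 5.75
tool_pos: [541.5, -243.0, 129.3]
tcp_rot: [0.839, 3.025, -0.001]
force: [1.7, -0.1, 12.6]
finger_gap: 0.5
grip_force: 6.4
```

```bash
python3 -m inch '[-0.004,0,0,0,255,-0.008,0,0,0,255,-0.012,0,0,0,255,-0.016,0,0,0,255,-0.02,0,0,0,255]'; python3 - <<'E'
from h import *
f=optics.grab_frame("wrist");cv2.imwrite("pics/w3.png",f["color"][120:,120:440])
f=optics.grab_frame("top");cv2.imwrite("pics/t3.png",cv2.resize(f["color"][155:315,180:320],None,fx=3.7,fy=3.7))
E
```

```text
time_s: 6.17
tool_pos: [558.3, -253.1, 129.2]
tcp_rot: [0.839, 3.026, -0.0]
force: [-2.5, 1.8, 14.3]
finger_gap: 0.6
grip_force: 7.1
```

View pics/w3.png

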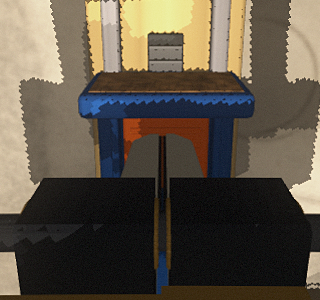

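```bash
python3 -m inch '[-0.005,0,0,0,255,-0.01,0,0,0,255,-0.015,0,0,0,255,-0.019,0,0,0,255,-0.023,0,0,0,255,-0.026,0,0,0,255]'; python3 -m inch '[-0.002,0,0,0,255,-0.004,0,0,0,255]';python3 -m inch '[-0.002,0,0,0,255,-0.004,0,0,0,255]'
```

```text
time_s: 6.77
tool_pos: [579.7, -266.0, 129.1]
tcp_rot: [-0.839, -3.025, -0.001]
force: [-16.0, 8.4, 23.3]
finger_gap: 0.7
grip_force: 11.6
time_s: 6.93
tool_pos: [582.9, -268.0, 129.1]
tcp_rot: [-0.838, -3.025, -0.001]
force: [-16.2, 9.5, 22.0]
finger_gap: 0.7
grip_force: 11.0
time_s: 7.1
tool_pos: [586.3, -270.0, 129.1]
tcp_rot: [-0.838, -3.025, -0.001]
force: [-15.5, 7.9, 21.3]
finger_gap: 0.6
grip_force: 10.6
```

```bash
python3 - <<'E'
from h import *
f=optics.grab_frame("wrist");a=f["color"][120:,120:440]
g=optics.grab_frame("top")["color"][155:315,180:320];g=cv2.resize(g,None,fx=1.875,fy=1.875,interpolation=cv2.INTER_CUBIC)
s=optics.grab_frame("scene")["color"][180:320,190:340];s=cv2.resize(s,None,fx=2.1,fy=2.1)
H=300;b=[cv2.resize(i,(int(i.shape[1]*H/i.shape[0]),H)) for i in(a,g,s)]
i=np.hstack(b);i=i[:,:];cv2.imwrite("pics/m4.png",cv2.resize(i,(800,int(300*800/i.shape[1]))))
print(telemetry.get_obs()["force"],telemetry.get_obs()["tool_pos"])
E
```

```text
[-12.47886138   6.50191751  19.9482295 ] [ 586.51616008 -270.15140761  129.08128556]
```

View pics/m4.png

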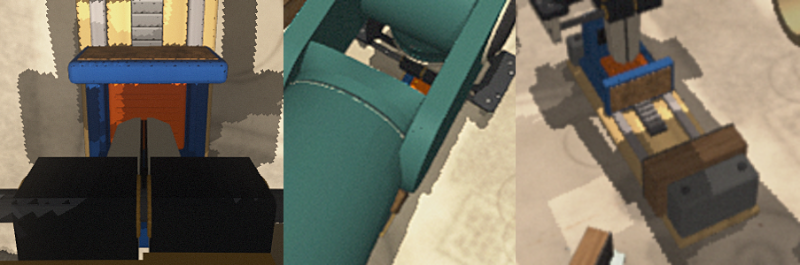

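The jaw was dragged along by friction, and the fingertips are now sliding on the paddle towards the push face. The force of about 18 N, well over the 3 N slide, suggests the jaw is blocked, probably at the stop. I'll carry on to the face and then measure.

```bash
python3 -m inch '[-0.002,0,0,0,255,-0.003,0,0,0,255]'; python3 -m inch '[-0.002,0,0,0,255,-0.003,0,0,0,255]';python3 - <<'E'
from h import *
f=optics.grab_frame("wrist");cv2.imwrite("pics/w5.png",cv2.resize(f["color"][120:300,160:400],None,fx=2,fy=2))
c=np.array([.858,-.514])
hs=cv2.cvtColor(f["color"],cv2.COLOR_BGR2HSV);m=cv2.inRange(hs,(100,120,40),(125,255,255));m[290:]=0
print([(y,int((m[y]>0).sum())) for y in range(180,240,3)])
o=telemetry.get_obs();print(o["force"],o["tool_pos"])
for v in range(190,230,5):
    p=at(f,290,v,62)[:2];print(v,(p-[515,-226.6])@c)
E
```

```text
time_s: 7.42
tool_pos: [588.9, -271.6, 129.0]
tcp_rot: [-0.839, -3.025, -0.001]
force: [-14.2, 7.2, 21.1]
finger_gap: 0.6
grip_force: 10.4
time_s: 7.58
tool_pos: [590.8, -272.7, 129.0]
tcp_rot: [-0.838, -3.023, -0.002]
force: [-32.4, 18.1, 30.7]
finger_gap: 0.5
grip_force: 26.7
[(180, 178), (183, 171), (186, 181), (189, 180), (192, 180), (195, 180), (198, 178), (201, 176), (204, 43), (207, 44), (210, 45), (213, 43), (216, 41), (219, 34), (222, 37), (225, 38), (228, 36), (231, 37), (234, 39), (237, 37)]
[-26.20303514  13.63529986  26.59606882] [ 590.76069624 -272.71229206  129.003301  ]
190 41.8735604375238
195 44.09169447241094
200 46.32843815596098
205 48.583956335537124
210 50.85841542769118
215 53.15198344797732
220 55.464830041651496
225 57.797126515270875
```

View pics/w5.png

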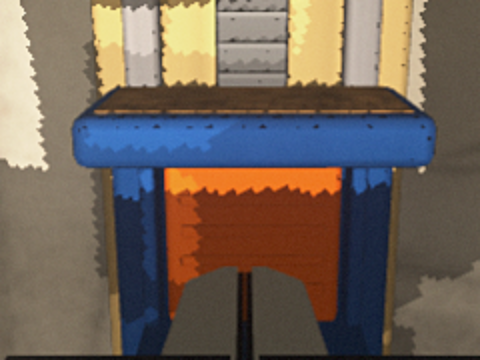

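The force has jumped to about 37 N, so the fingers are on the face with the jaw solidly against the stop. The jaw travelled about 72 mm by two measures. Next I lift straight up, so friction doesn't drag the jaw back, then move clear.

```bash
python3 -m inch '[0,0,-0.003,0,255,0,0,-0.006,0,255,0,0,-0.009,0,255,0,0,-0.013,0,255,0,0,-0.017,0,255,0.002,0,-0.02,0,255,0.006,0,-0.024,0,255,0.008,0,-0.035,0,255,0.008,0,-0.055,0,255,0.008,0,-0.08,0,255,0.008,0,-0.11,0,255,0.008,0,-0.14,0,255]'; python3 -m inch '[0.03,0.02,-0.03,0,255,0.06,0.05,-0.04,0,255,0.09,0.08,-0.05,0,255,0.12,0.11,-0.05,0,255,0.15,0.14,-0.05,0,255,0.15,0.14,-0.05,0,255,0.15,0.14,-0.05,0,255]'
python3 - <<'E'
from h import *
w=optics.grab_frame("wrist")["color"]
g=optics.grab_frame("top")["color"];s=optics.grab_frame("scene")["color"]
i=np.hstack([cv2.resize(g[150:310,130:420],(435,240)),cv2.resize(s[140:340,140:400],(312,240))])
cv2.imwrite("pics/m6.png",i)
cv2.imwrite("pics/w6.png",w)
for n in ("tape","cup","rubber_eraser","green_pencil","block"):
  print(n,[(np.round(d["box"]).tolist(),round(d["confidence"],2)) for d in spotter.look_for("scene",n)][:3])
E
```

```text
time_s: 8.63
tool_pos: [584.7, -269.2, 269.9]
tcp_rot: [0.839, 3.027, -0.0]
force: [0.5, -0.7, 0.2]
finger_gap: 0.7
grip_force: 0.0
time_s: 9.22
tool_pos: [527.9, -69.9, 319.3]
tcp_rot: [0.834, 3.027, 0.001]
force: [0.7, 0.3, 0.4]
finger_gap: 0.5
grip_force: 0.0
tape []
cup [([148.0, 181.0, 185.0, 218.0], 0.62), ([222.0, 183.0, 271.0, 242.0], 0.6), ([273.0, 144.0, 317.0, 178.0], 0.56)]
rubber_eraser [([258.0, 158.0, 272.0, 176.0], 0.71)]
green_pencil [([146.0, 240.0, 162.0, 300.0], 0.74)]
block [([258.0, 245.0, 314.0, 295.0], 0.95), ([211.0, 299.0, 244.0, 351.0], 0.85), ([339.0, 280.0, 382.0, 316.0], 0.65)]
```

View pics/m6.png

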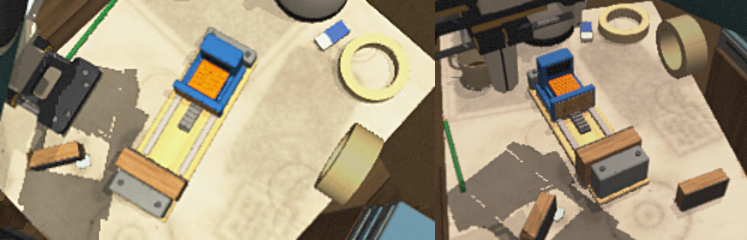

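The jaw is up against the end stop at about (225,60), the paddle is up, and the block and the other things are undisturbed. I'll make one numeric check that the jaw didn't creep back, and hand in if it passes.

```bash
python3 - <<'E'
from h import *
from cell import close_job
f=optics.grab_frame("top");hs=cv2.cvtColor(f["color"],cv2.COLOR_BGR2HSV)
m=cv2.inRange(hs,(5,200,120),(20,255,255));m[:150]=0;m[260:]=0;m[:,:220]=0;m[:,320:]=0
n,l,s,c=cv2.connectedComponentsWithStats(m);i=1+s[1:,4].argmax()
p=at(f,*c[i],53)[:2];d=(p-[517.3,-227.1])@np.array([.858,-.514]);print(s[i],p,d)
if d>69: print(close_job())
E
```

```text
[256 190  27  26 367] [ 579.90390339 -262.08898537] 71.69848758818374
the job is handed in; nothing more can be done
None
```

The clamp is open and the job is handed in: the blue jaw moved about 72 mm back against its end stop, the paddle has sprung up, the block still stands in the clamp, the other things look undisturbed, and the arm is clear.

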